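Pop out the bone-section plaque and trap it on the viewing strip

TASK

Press the red ejector on the viewing rail down with one finger so that the ivory bone-section plaque pops out, and gently trap the plaque with the other finger while its front face is over the white viewing strip, before it slides on towards the bead jar. Finish while holding: one finger still keeps the ejector down and the other still stops the plaque at the strip. Pick nothing up and leave the bead jar and the other things on the shelf where they are.

Things in the scene. Friction and masses are not known exactly. Their poses are not given: they have to be found in the camera images.
- rail: fixed grey steel viewing rail, 215 mm along its x (-115 to +100), 76 mm wide, flat deck 30 mm above the shelf. Origin on the shelf. On its centre line, at home, from -x to +x: red ejector (centre x -75), plaque (front face x -50), white strip across the deck (x -32 to +10), bead jar on a black rubber pad (x about +65). The plaque slides to the rail's +x.
- ejector_cap: red ejector cap, 24 mm along the rail x 30 mm across, top 52 mm above the shelf when up, 42 mm when fully down. Around it a dark steel collar (34 x 50 mm), top 36 mm above the shelf. Its origin coincides with the rail's origin when up and sinks with the cap.
- ejector_top (a point): centre of the top face of the red ejector cap; moves down with it.
- ejector (a joint): downward travel of the ejector in m: 0 up, 0.010 fully down. Spring: 2 N to start, 4 N fully down; it rises again when released. At about 0.0045 it frees the plaque's catch; it counts as held down above 0.005.
- plaque: upright ivory resin plaque, 8 mm thick along the rail, 46 mm wide, bone section on its front (+x) face, walnut top edge, on a low brass sled; it stands from 35 to 71 mm above the shelf and can only slide along the rail. At home its back face is 17 mm from the ejector's centre. Origin: the rail's origin when home; it moves with the plaque.
- plaque_front (a point): centre of the plaque's front (+x) face, 52 mm above the shelf; at home 25 mm along the rail's +x from the ejector's centre.
- sled (a joint): travel of the plaque to the rail's +x in m: 0 home (caught), 0.105 end. Once freed, a damped spring of about 2 N drives it at about 35 mm/s and keeps pushing until something stops it: a finger should already stand in its path, its tip 5 to 15 mm above the deck, as the ejector goes down. Front over the white strip: 0.018 to 0.060. Past the strip the run has failed; it meets the jar at 0.093.
- jar: small glass jar of coloured beads with a steel lid, 44 mm in diameter, 52 mm tall, loose on the far end of the deck; origin at the centre of its underside.
- vertebra: cream plaster cervical vertebra, about 75 x 68 mm, 20 mm tall, loose on the shelf beside the rail on its +y side; origin under its middle.
- femur_head: ivory resin femur head, a 46 mm ball on a walnut foot, 63 mm tall, loose on the shelf beside the rail on its -y side; origin at the centre of its underside.
- hook: brass specimen hook about 107 mm long, 6 mm thick, lying loose; origin at shelf height near its middle.
- skull_stand: turned walnut skull stand, 80 mm foot, 72 mm tall, loose; origin at the centre of its underside.
- magnifier: black-rimmed hand lens, 68 mm rim, handle reaching 115 mm from the lens centre, 10 mm thick, lying loose; origin under the lens centre.
- tin: aluminium tin 52 mm in diameter, 60 mm tall, loose; origin at the centre of its underside.
Not all that is in view belongs to the job. Several things look just like the rail: the one meant starts farthest from the robot's base.

How it is judged:
By the outcome, as a careful person would: the job done as asked, in the order asked, and still so for the second after the job is handed in, while the arm keeps its last pose, push and grip.
It also fails if it takes over 32 s, if anything falls off the work surface, if the arm or the gripper's body presses on something with over 40 N, if the wrist force passes 120 N, or if a joint passes its speed limit or range.

ROBOT

A 6-joint arm with a two-finger parallel gripper is mounted at the origin on the work surface. World frame = base frame: x ahead of the robot, y to its left, z up, the work surface at z = 0. Lengths are in m, angles in rad, forces in N, time in s.
With the tool pointing down it reaches from about 0.35 to 0.975 m from the base axis. Payload 4.9 kg.
Tool frame: the origin (TCP) lies at the very end of the fingers, on their centre line; the grasp point (between the pads) lies behind it (manip.pinch_z is the y of the grasp point in the tool frame, in m); y points along the fingers, x is the direction in which the jaws open and shut, and the axes are right-handed (so a half turn about y gives the same grasp; the last joint's range is limited). The gripper opens to 85 mm and grips with 20 to 120 N. Pads are 22 mm wide; open, the fingers measure 114 mm over their backs; the gripper's body (76 mm by 85 mm) begins 54 mm behind the grasp point. The pads swing forward as they close: fully open they stand 13 mm farther back than shut.
Start: joints at [1.217, 0.053, 1.613, -0, 1.476, -0.119], TCP at [0.145, 0.608, 0.231] pointing down, gripper open.
Joint ranges: [-3.01, 3.01], [-1.01, 2.22], [0.06, 2.58], [-1.02, 4.17], [0.09, 2.62], [-3.14, 3.14]. Speed limits (rad/s): [2.57, 2.57, 3.14, 3.14, 3.14, 3.14].

INTERFACE

Orientations are given as a unit quaternion [w, x, y, z].
In Python, from plant import manip gives the robot as it stands.
- The arm moves only by the tool drive_tool, never from a script. Its argument "motion" is a list of rows, each a list of 3 entries, a list of its own where there are three numbers: the shift along the tool's x, y, z in units of 25 mm (1.0 is 25 mm), then the turn, a rotation vector about the tool's x, y, z in units of 5 degrees (1.0 is 5 degrees), then the closure, from -1 (fully open) to 1 (shut). A call has 1 to 12 rows; each row shifts and turns the commanded pose from where the row before left it, along the tool's axes as they then stand; what a row does not reach is not made up. A row lasts 1/10 s, in which the tool goes at most 50 mm and 8.59 degrees, less where a joint would pass 70% of its speed; a pose out of reach is approached as far as the arm can. A call is refused whole if a number of a shift passes 1 or a number of a turn 1, either way. A call with a gripper value outside its range is refused whole. The fingers move at their own pace and stop on an object; the grip force is fixed at half the most. Time passes only in rows, so rows that do not move let the fingers close. It gives the time, the measured TCP pose, the force and the opening at its end, in the units of the state.
- manip.state(): the state, without advancing time (a new reading comes with each control period).
- manip.grab_frame(name): name is "scene" or "top" or "wrist"; returns a dict with "img" (420x560x3 uint8, blue, green, red), "range_z" (420x560 float32, m along the optical axis (not along the pixel's ray), 0 where there is no reading), "camera_matrix" (3x3 intrinsics, pixels), "k1" (the pictures are not rectified: a ray, as slopes to the right and down, at radius r is drawn at 1 + k1 r^2 times it, then the intrinsics apply), "world_from_camera" (4x4, takes a point from camera to world coordinates); the wrist camera has in their place "T_tool_cam" (4x4, takes a point from camera to tool coordinates, whose origin is the TCP and whose axes are the tool frame's). Camera axes: x right, y down, z forward; pixel columns grow to the right and rows downward; lengths in m; the calibration is good to about 2 mm. A picture is of the moment at which its call begins: read the wrist's pose just before it.
- manip.job_done(): hands the job in, once; it reports no verdict.
The state is a dict: "time": time; "joint_pos": joint angles; "joint_vel": joint speeds; "joint_efforts": joint torques, N m; "tool_pos": TCP position; "tool_rot": TCP orientation; "contact_force": force on the tool from outside, world axes, zero at the start; "ft_torque": the same for the moment, N m; "gripper_width": opening from 0.0 (shut) to 1.0 (fully open).
Only numpy, scipy, OpenCV 4.12 (cv2) and the standard library are available. Lean on these libraries where they do the work, as an engineer would, in place of code of your own. Each camera call takes 0.05 s, during which the arm holds its last target. There are 200 camera calls.

## Working session

There is one attempt and no reset: what is moved stays moved. The work goes in short steps, Python scripts to look and compute and a tool call to move; the robot and the scene stay as the last step left them, time stands still between calls to the robot, and variables do not carry over. Pictures are saved under pics/ and viewed, about 8 in all and at most 12, crops included, and the job is handed in when it is done.

Besides the shell and the picture viewer there is one more tool, called after "Request:" as name(argument=value, ...), one argument or row to a line, values as JSON. drive_tool: Moves the arm, as the interface text tells. Its arguments: {"type":"object","properties":{"motion":{"type":"array","items":{"type":"array"}}},"required":["motion"]}

```bash
mkdir -p pics; ls
python3 - <<'E'
from plant import manip
import cv2,numpy as np
s=manip.state();print(s, manip.pinch_z)
for n in ["scene","top"]:
    f=manip.grab_frame(n);cv2.imwrite(f"pics/{n}0.png",f["img"]);np.savez(f"pics/{n}0.npz",**f)
    print(n,f["camera_matrix"],f["k1"],f["world_from_camera"])
E
```

```text
pics
{'time': 0.0, 'joint_pos': array([ 1.21701260e+00,  5.33715422e-02,  1.61429165e+00,  1.33910796e-05,
        1.47601574e+00, -1.19007595e-01]), 'joint_vel': array([ 0.00048277, -0.00153626,  0.00077071,  0.00160602,  0.00072306,
        0.00117708]), 'joint_efforts': array([ 1.17150153e-04, -3.93675900e+01, -3.70179999e+01, -3.60272554e-05,
        7.06032763e-03, -5.71682392e-06]), 'tool_pos': array([0.1451729 , 0.6072624 , 0.23005533]), 'tool_rot': array([-0.55473738,  0.55549916,  0.43736737, -0.43863072]), 'contact_force': array([-0.03248267,  0.86712975, -0.385129  ]), 'ft_torque': array([ 0.04730091, -0.03188509,  0.01409539]), 'gripper_width': 1.0001515538021823} -0.0187
scene [[402.96893313   0.         273.39256401]
 [  0.         402.96893313 210.46969933]
 [  0.           0.           1.        ]] -0.0209915230292636 [[ 0.19237349  0.67706978 -0.71033017  1.20716811]
 [ 0.98120797 -0.12169001  0.14974131 -0.14359491]
 [ 0.01494523 -0.72578789 -0.68775619  0.77044666]
 [ 0.          0.          0.          1.        ]]
top [[449.04565038   0.         282.8253125 ]
 [  0.         449.04565038 207.34740608]
 [  0.           0.           1.        ]] -0.1296751882192502 [[-0.00618289 -0.98899506  0.14781932  0.30653356]
 [-0.9998971   0.00802801  0.01188891  0.00220635]
 [-0.01294477 -0.1477306  -0.98894292  1.23577578]
 [ 0.          0.          0.          1.        ]]
```

View pics/top0.png

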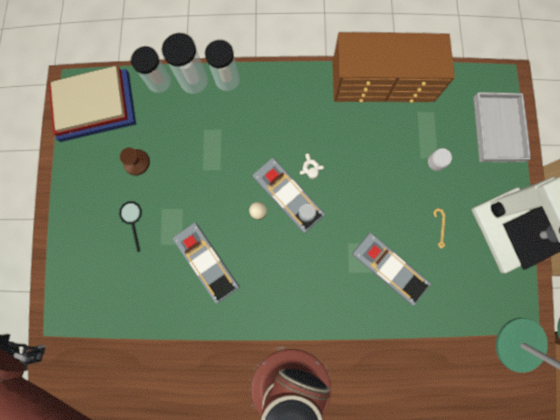

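View pics/scene0.png

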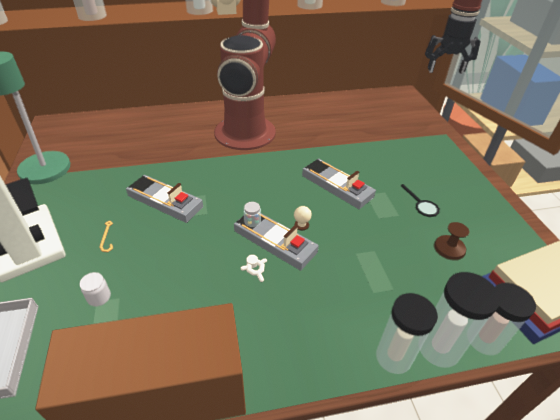

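The target is the middle rail: it is farthest from the base, with the jar on it and the vertebra and femur head beside it. In the top view its ejector is at about (272,175), the strip at (288,193) and the jar at (307,212). In the scene view the ejector is at (297,242) and the jar at (252,213).

```bash
cat > h.py <<'E'
import numpy as np,cv2
def cloud(f,T=None):
    T=f["world_from_camera"] if T is None else T
    K=f["camera_matrix"];h,w=f["range_z"].shape
    v,u=np.mgrid[:h,:w].astype(np.float64)
    d=np.array([float(f["k1"]),0,0,0])
    n=cv2.undistortPoints(np.stack([u.ravel(),v.ravel()],1)[:,None],K,d)[:,0]
    z=f["range_z"].ravel().astype(float)
    P=np.c_[n*z[:,None],z]@T[:3,:3].T+T[:3,3]
    return P.reshape(h,w,3)
def parts(f,P,c0,R=0.15):
    hsv=cv2.cvtColor(f["img"],cv2.COLOR_BGR2HSV);H,S,V=[hsv[...,i].astype(int) for i in range(3)]
    near=(np.hypot(P[...,0]-c0[0],P[...,1]-c0[1])<R)&(f["range_z"]>0)
    red=near&((H<6)|(H>174))&(S>150)&(V>90)&(P[...,2]>.04)
    white=near&(S<45)&(V>190)&(abs(P[...,2]-.03)<.008)
    deck=near&(P[...,2]>.022)&(P[...,2]<.037)
    return red,white,deck
E
python3 - <<'E'
import numpy as np,cv2
from h import *
for n,px in (("top",(290,194)),("scene",(275,238))):
    f=dict(np.load(f"pics/{n}0.npz"));P=cloud(f)
    print(n,P[px[1],px[0]])
    c0=P[px[1],px[0]]
    r,w,d=parts(f,P,c0)
    for nm,m in (("red",r),("white",w)):
        if m.sum()>3: print(nm,m.sum(),P[m].mean(0).round(4),np.median(P[m],0).round(4),P[m][:,2].max(),cv2.minAreaRect(P[m][:,:2].astype(np.float32)*1000))
    # rail: connected component of deck mask
    _,L=cv2.connectedComponents(d.astype(np.uint8));l=L[px[1],px[0]]
    m=(L==l)&d
    print("deck",m.sum(),cv2.minAreaRect((P[m][:,:2]*1000).astype(np.float32)),np.median(P[m][:,2]))
E
```

```text
top [ 0.52326819 -0.00308972  0.03077844]
red 93 [0.5722 0.0462 0.053 ] [0.5722 0.0452 0.0521] 0.07338349675540523 ((571.2373046875, 44.84749221801758), (28.31869125366211, 27.747217178344727), 38.384822845458984)
white 395 [0.5293 0.0012 0.0302] [0.5269 0.0049 0.0307] 0.036544273777228575 ((548.421142578125, -20.457908630371094), (43.67299270629883, 139.58932495117188), 41.278160095214844)
deck 1687 ((523.0913696289062, 3.18353271484375), (215.32733154296875, 76.7372817993164), 41.615108489990234) 0.03046990488179091
scene [0.54281439 0.00197681 0.03199095]
red 96 [0.5788 0.0485 0.0506] [0.5784 0.048  0.0509] 0.05448124108105068 ((577.832275390625, 49.35176467895508), (23.109594345092773, 29.332168579101562), 36.105655670166016)
white 318 [0.5297 0.0048 0.0297] [0.5279 0.0051 0.0298] 0.03392372770466667 ((543.9769287109375, -0.07581329345703125), (192.1407012939453, 118.51225280761719), 75.5815658569336)
deck 1506 ((526.2291870117188, 5.031158447265625), (215.25509643554688, 79.56204223632812), 41.170654296875) 0.02973203465072688
```

```bash
cat >> h.py <<'E'
from scipy.spatial.transform import Rotation as Ro
def pose(s):
    q=s["tool_rot"];T=np.eye(4);T[:3,:3]=Ro.from_quat([q[1],q[2],q[3],q[0]]).as_matrix();T[:3,3]=s["tool_pos"];return T
def goal(p,th):  # tool x at heading th, tool y down
    x=np.array([np.cos(th),np.sin(th),0]);y=np.array([0,0,-1.]);T=np.eye(4);T[:3,:3]=np.c_[x,y,np.cross(x,y)];T[:3,3]=p;return T
def delta(s,G):
    T=pose(s);D=np.linalg.inv(T)@G
    return (D[:3,3]/.025).round(2),np.rad2deg(Ro.from_matrix(D[:3,:3]).as_rotvec()/5).round(2)
E
python3 - <<'E'
from h import *
from plant import manip
s=manip.state();print(pose(s).round(3))
for th in (41.4,41.4-180): print(th,delta(s,goal([.548,.025,.16],np.deg2rad(th))))
E
```

```text
[[ 0.233 -0.001 -0.973  0.145]
 [ 0.973 -0.002  0.233  0.607]
 [-0.002 -1.     0.     0.23 ]
 [ 0.     0.     0.     1.   ]]
41.4 (array([-18.9 ,   2.84, -21.09]), array([ 0.  ,  7.03, -0.02]))
-138.6 (array([-18.9 ,   2.84, -21.09]), array([-3.000e-02, -2.897e+01, -1.000e-02]))
```

Request:
drive_tool(
  motion=[
    [[-0.86, 0, -0.96], [0, 0, 0], -0.41],
    [[-0.86, 0, -0.96], [0, 0, 0], -0.41],
    [[-0.86, 0, -0.96], [0, 0, 0], -0.41],
    [[-0.86, 0, -0.96], [0, 0, 0], -0.41],
    [[-0.86, 0, -0.96], [0, 0, 0], -0.41],
    [[-0.86, 0, -0.96], [0, 0, 0], -0.41],
    [[-0.86, 0, -0.96], [0, 0, 0], -0.41],
    [[-0.86, 0, -0.96], [0, 0, 0], -0.41],
    [[-0.86, 0, -0.96], [0, 0, 0], -0.41],
    [[-0.86, 0, -0.96], [0, 0, 0], -0.41],
    [[-0.86, 0, -0.96], [0, 0, 0], -0.41],
  ],
)

```text
time: 1.2
tool_pos: [0.3474, 0.3151, 0.2308]
tool_rot: [0.555, -0.555, -0.438, 0.438]
contact_force: [0.7, 0.5, -0.1]
gripper_width: 0.706
```

Request:
drive_tool(
  motion=[
    [[-0.86, 0, -0.96], [0, 0, 0], -0.41],
    [[-0.86, 0, -0.96], [0, 0, 0], -0.41],
    [[-0.86, 0, -0.96], [0, 0, 0], -0.41],
    [[-0.86, 0, -0.96], [0, 0, 0], -0.41],
    [[-0.86, 0, -0.96], [0, 0, 0], -0.41],
    [[-0.86, 0, -0.96], [0, 0, 0], -0.41],
    [[-0.86, 0, -0.96], [0, 0, 0], -0.41],
    [[-0.86, 0, -0.96], [0, 0, 0], -0.41],
    [[-0.86, 0, -0.96], [0, 0, 0], -0.41],
    [[-0.86, 0, -0.96], [0, 0, 0], -0.41],
    [[-0.86, 0, -0.96], [0, 0, 0], -0.41],
  ],
)

```text
time: 2.3
tool_pos: [0.5492, 0.0238, 0.2307]
tool_rot: [0.555, -0.555, -0.438, 0.438]
contact_force: [1.1, 1.0, 0.5]
gripper_width: 0.71
```

Request:
drive_tool(
  motion=[
    [[0, 0.4, 0], [0, 1, 0], -0.41],
    [[0, 0.4, 0], [0, 1, 0], -0.41],
    [[0, 0.4, 0], [0, 1, 0], -0.41],
    [[0, 0.4, 0], [0, 1, 0], -0.41],
    [[0, 0.4, 0], [0, 1, 0], -0.41],
    [[0, 0.4, 0], [0, 1, 0], -0.41],
    [[0, 0.4, 0], [0, 1, 0], -0.41],
    [[0, 0, 0], [0, 0, 0], -0.41],
    [[0, 0, 0], [0, 0, 0], -0.41],
  ],
)

```text
time: 3.2
tool_pos: [0.5486, 0.025, 0.161]
tool_rot: [0.661, -0.661, -0.251, 0.252]
contact_force: [0.4, 0.4, 0.5]
gripper_width: 0.703
```

Run:
```python
from h import *
from plant import manip
s=manip.state();f=manip.grab_frame("wrist")
print(s["time"],s["gripper_width"],s["contact_force"],pose(s).round(4));print(delta(s,goal([.548,.025,.16],np.deg2rad(41.4))))
cv2.imwrite("pics/w1.png",f["img"]);np.savez("pics/w1.npz",T=pose(s),**f);print(f["T_tool_cam"].round(3))
```

```text
3.2 0.702945550810434 [0.43846819 0.38861101 0.47840164] [[ 7.472e-01 -9.000e-04 -6.646e-01  5.486e-01]
 [ 6.646e-01  1.000e-04  7.472e-01  2.500e-02]
 [-7.000e-04 -1.000e+00  7.000e-04  1.610e-01]
 [ 0.000e+00  0.000e+00  0.000e+00  1.000e+00]]
(array([-0.02,  0.04,  0.02]), array([-0.01,  0.05, -0.01]))
[[ 1.    -0.     0.    -0.   ]
 [-0.    -0.31   0.951 -0.143]
 [-0.    -0.951 -0.31   0.08 ]
 [ 0.     0.     0.     1.   ]]
```

View pics/w1.png

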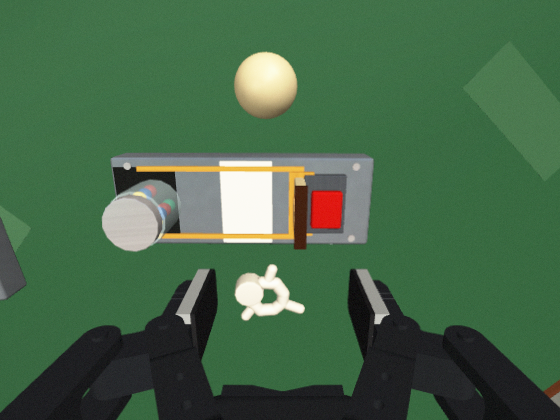

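The wrist view shows the red cap at (327,210), the plaque at (301,213), the strip at columns 220–272 and the jar at (140,215). The finger pads are at columns of about 200 and 368. Next I measure all of these in the tool frame.

```bash
cat > m.py <<'E'
from h import *
import sys
f=dict(np.load(sys.argv[1]));T=f["T"];P=cloud(f,f["T_tool_cam"]);W=P@T[:3,:3].T+T[:3,3]
c0=T[:3,3]
r,w,d=parts(f,W,c0,.12)
Q=P*1000
a=W[r];print("red",r.sum(),"tool mm",np.median(Q[r],0).round(1),cv2.minAreaRect(Q[r][:,[0,2]].astype(np.float32)),"world",np.median(a,0).round(4))
_,L=cv2.connectedComponents(d.astype(np.uint8));l=np.bincount(L[d]).argmax();m=L==l
print("deck",m.sum(),cv2.minAreaRect(Q[m][:,[0,2]].astype(np.float32)),np.median(W[m][:,2]))
mw=w&(abs(Q[...,0])<80);_,L=cv2.connectedComponents(mw.astype(np.uint8));m=L==np.bincount(L[mw]).argmax()
print("white",m.sum(),cv2.minAreaRect(Q[m][:,[0,2]].astype(np.float32)))
for sg in (-1,1):
    k=(f["range_z"]>0)&(Q[...,1]>-40)&(Q[...,1]<10)&(sg*Q[...,0]>15)&(sg*Q[...,0]<70)&(abs(Q[...,2])<16)
    q=Q[k];
    if len(q): print("finger",sg,k.sum(),q.min(0).round(1),q.max(0).round(1),np.percentile(q[:,1],[95,99]))
    e=q[q[:,1]>np.percentile(q[:,1],90)]; print(" tip x",e[:,0].min(),e[:,0].max(),"z",e[:,2].min(),e[:,2].max())
E
python3 m.py pics/w1.npz
```

```text
red 1146 tool mm [ 34.  109.    2.5] ((34.203670501708984, 1.3392868041992188), (29.32765769958496, 23.748092651367188), 89.54081726074219) world [0.5723 0.0493 0.0519]
deck 15975 ((-22.051597595214844, 1.4001274108886719), (75.88707733154297, 191.99200439453125), 89.69662475585938) 0.03045049000651809
white 3157 ((-29.89852523803711, 0.7312202453613281), (53.75358963012695, 42.91044998168945), 89.59027099609375)
finger -1 2142 [-44.3 -40.  -10.9] [-29.6  -4.5  13.1] [-9.56560571 -6.14736028]
 tip x -41.45987486828419 -29.606708960882855 z -9.573988057450356 12.8642265300868
finger 1 2143 [ 29.5 -40.  -10.9] [43.9 -3.9 12.9] [-9.66564646 -6.42981234]
 tip x 29.621302308994395 41.776286388051986 z -10.102996574527983 12.75903685356418
```

Request:
drive_tool(
  motion=[
    [[0, 0.3, 0], [0, 0, 0], -0.41],
    [[0, 0.5, 0], [0, 0, 0], -0.41],
    [[0, 0.5, 0], [0, 0, 0], -0.41],
    [[0, 0.5, 0], [0, 0, 0], -0.41],
    [[0, 0.5, 0], [0, 0, 0], -0.41],
    [[0, 0.5, 0], [0, 0, 0], -0.41],
    [[0, 0.5, 0], [0, 0, 0], -0.41],
    [[0, 0.5, 0], [0, 0, 0], -0.41],
    [[0, 0.3, 0], [0, 0, 0], -0.41],
    [[0, 0, 0], [0, 0, 0], -0.41],
    [[0, 0, 0], [0, 0, 0], -0.41],
  ],
)

```text
time: 4.35
tool_pos: [0.5491, 0.025, 0.0589]
tool_rot: [-0.661, 0.661, 0.251, -0.251]
contact_force: [-0.1, 0.0, 0.4]
gripper_width: 0.707
```

```bash
python3 - <<'E'
from h import *
from plant import manip
s=manip.state();f=manip.grab_frame("wrist")
print(s["time"],s["gripper_width"],s["contact_force"],s["tool_pos"]);
cv2.imwrite("pics/w2.png",f["img"]);np.savez("pics/w2.npz",T=pose(s),**f)
E
python3 m.py pics/w2.npz
```

```text
4.35 0.7066518204887265 [-0.11121725  0.0118944   0.38851017] [0.54908073 0.02495272 0.05892423]
red 2143 tool mm [30.2  7.2  7.6] ((33.626251220703125, 1.9157695770263672), (23.859128952026367, 30.317005157470703), 0.3277817964553833) world [0.569  0.0517 0.0517]
deck 32595 ((-22.498245239257812, 1.9629936218261719), (191.6276397705078, 76.76178741455078), 0.1266499012708664) 0.030328658445763847
white 6089 ((-30.415294647216797, 1.3401775360107422), (53.473419189453125, 42.615970611572266), 89.90150451660156)
finger -1 2140 [-44.  -40.  -10.7] [-29.7  -3.9  13.1] [-9.54295328 -6.31396602]
 tip x -41.9178135316059 -29.75801630458668 z -9.73951209064855 13.032132134785796
finger 1 4321 [ 15. -40. -16.] [45.6 10.  16. ] [7.97062353 8.71739484]
 tip x 21.70837935268229 45.56003117656332 z -13.252784677179246 15.996964742512333
```

View pics/w2.png

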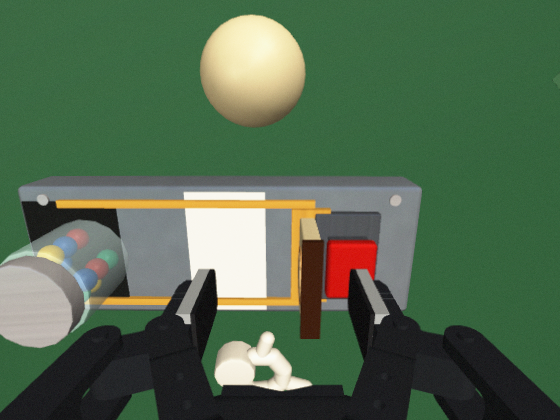

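The wrist view shows the right finger above the red cap (350,270), and the left finger standing over the strip, ahead of the plaque (310,280). I press now.

Request:
drive_tool(
  motion=[
    [[0, 0.15, 0], [0, 0, 0], -0.41],
    [[0, 0.15, 0], [0, 0, 0], -0.41],
    [[0, 0.1, 0], [0, 0, 0], -0.41],
    [[0, 0.1, 0], [0, 0, 0], -0.41],
    [[0, 0.1, 0], [0, 0, 0], -0.41],
    [[0, 0.1, 0], [0, 0, 0], -0.41],
    [[0, 0.04, 0], [0, 0, 0], -0.41],
    [[0, 0, 0], [0, 0, 0], -0.41],
    [[0, 0, 0], [0, 0, 0], -0.41],
  ],
)

```text
time: 5.3
tool_pos: [0.5489, 0.025, 0.0404]
tool_rot: [0.661, -0.661, -0.251, 0.251]
contact_force: [-1.5, 0.1, 2.2]
gripper_width: 0.705
```

```bash
python3 - <<'E'
from h import *
from plant import manip
s=manip.state();f=manip.grab_frame("wrist")
print(s["time"],s["gripper_width"],s["contact_force"],s["tool_pos"]);
cv2.imwrite("pics/w3.png",f["img"]);np.savez("pics/w3.npz",T=pose(s),**f)
E
python3 m.py pics/w3.npz
```

```text
5.3 0.7052361597703312 [-1.53461438  0.09437529  2.20117732] [0.54892974 0.02500158 0.04041157]
red 1951 tool mm [28.6 -4.8  9.5] ((33.67229461669922, 2.1166629791259766), (30.18426513671875, 23.863330841064453), 89.67644500732422) world [0.5673 0.0517 0.0452]
deck 38300 ((-22.404014587402344, 2.0648422241210938), (75.73043060302734, 191.88998413085938), 89.85665893554688) 0.030393929904372285
white 6572 ((-30.432048797607422, 0.8805179595947266), (53.768890380859375, 42.747779846191406), 89.9463882446289)
finger -1 4468 [-69.9 -40.  -16. ] [-15.  10.  16.] [9.93254853 9.98678109]
 tip x -69.83937771653858 -15.108840990753114 z -15.832793612929011 15.986823992081096
finger 1 5341 [ 15. -40. -16.] [69.9 10.  16. ] [9.66599854 9.93471726]
 tip x 15.005081236595117 69.8569274284296 z -15.892585155152823 15.947095903406247
```

View pics/w3.png

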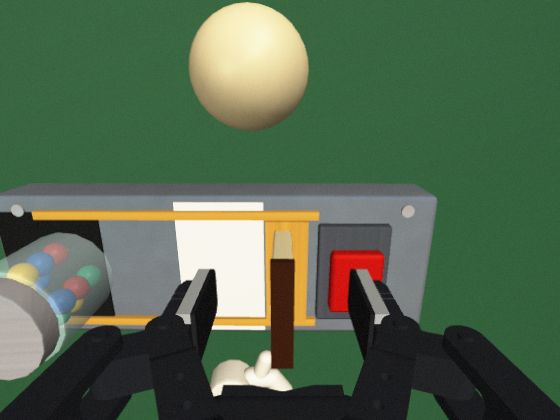

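The cap has sunk to z = 45.2 mm, about 6.7 mm of travel. The plaque is free and sliding, with its top edge now at column 283. I add a small press for margin, then wait for it to meet the finger.

Request:
drive_tool(
  motion=[
    [[0, 0.05, 0], [0, 0, 0], -0.41],
    [[0, 0, 0], [0, 0, 0], -0.41],
    [[0, 0, 0], [0, 0, 0], -0.41],
    [[0, 0, 0], [0, 0, 0], -0.41],
    [[0, 0, 0], [0, 0, 0], -0.41],
    [[0, 0, 0], [0, 0, 0], -0.41],
    [[0, 0, 0], [0, 0, 0], -0.41],
    [[0, 0, 0], [0, 0, 0], -0.41],
    [[0, 0, 0], [0, 0, 0], -0.41],
    [[0, 0, 0], [0, 0, 0], -0.41],
    [[0, 0, 0], [0, 0, 0], -0.41],
    [[0, 0, 0], [0, 0, 0], -0.41],
  ],
)

```text
time: 6.55
tool_pos: [0.5489, 0.0249, 0.0391]
tool_rot: [-0.661, 0.661, 0.251, -0.251]
contact_force: [-0.8, -1.1, 4.2]
gripper_width: 0.708
```

Request:
drive_tool(
  motion=[
    [[0, 0, 0], [0, 0, 0], -0.41],
    [[0, 0, 0], [0, 0, 0], -0.41],
    [[0, 0, 0], [0, 0, 0], -0.41],
    [[0, 0, 0], [0, 0, 0], -0.41],
    [[0, 0, 0], [0, 0, 0], -0.41],
    [[0, 0, 0], [0, 0, 0], -0.41],
    [[0, 0, 0], [0, 0, 0], -0.41],
    [[0, 0, 0], [0, 0, 0], -0.41],
  ],
)

```text
time: 7.35
tool_pos: [0.5489, 0.025, 0.0391]
tool_rot: [-0.661, 0.661, 0.251, -0.251]
contact_force: [-1.1, -0.0, 3.9]
gripper_width: 0.702
```

```bash
python3 - <<'E'
from h import *
from plant import manip
s=manip.state();f=manip.grab_frame("wrist");g=manip.grab_frame("wrist")
print(s["time"],s["gripper_width"],s["contact_force"],s["tool_pos"],pose(s)[:3,:3].T@s["contact_force"]);
cv2.imwrite("pics/w4.png",f["img"]);np.savez("pics/w4.npz",T=pose(s),**f)
P=cloud(f,f["T_tool_cam"])*1000;W=(P/1000)@pose(s)[:3,:3].T+s["tool_pos"]
m=(W[...,2]>.065)&(W[...,2]<.075)&(abs(P[...,0])<28)&(abs(P[...,2])<28)&(f["range_z"]>0)
print("plaque top x(tool mm)",np.percentile(P[m][:,0],[2,50,98]),m.sum())
E
python3 m.py pics/w4.npz | head -3
```

```text
7.35 0.701866001266487 [-1.11655803 -0.04906333  3.91576915] [0.54885605 0.02498028 0.03906313] [-0.86827735 -3.91573806  0.70387995]
plaque top x(tool mm) [-27.86174665 -24.52417075 -21.52584756] 2019
red 1870 tool mm [28.6 -4.8  9.2] ((33.8807258605957, 2.116124153137207), (23.953210830688477, 30.28721809387207), 0.212471604347229) world [0.5675 0.0514 0.0439]
deck 38756 ((-22.400177001953125, 1.8132667541503906), (76.14835357666016, 192.02490234375), 89.76087188720703) 0.030258181188127647
white 1583 ((-43.37137985229492, 11.69451904296875), (33.79685592651367, 16.63017463684082), 89.55439758300781)
```

View pics/w4.png

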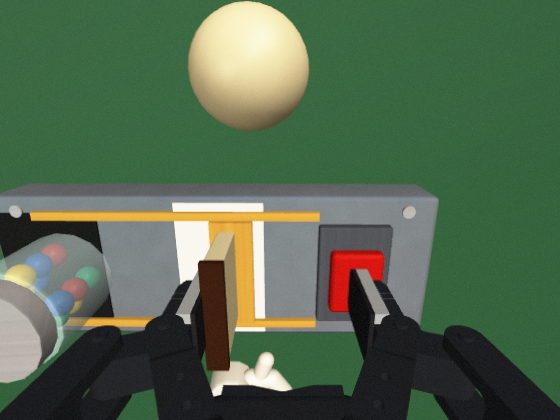

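The plaque's top edge at (215,315) is against the left finger, over the strip. The cap at (355,280) is held at z = 43.9 mm. I check that it stays steady before handing in.

Request:
drive_tool(
  motion=[
    [[0, 0, 0], [0, 0, 0], -0.41],
    [[0, 0, 0], [0, 0, 0], -0.41],
    [[0, 0, 0], [0, 0, 0], -0.41],
    [[0, 0, 0], [0, 0, 0], -0.41],
    [[0, 0, 0], [0, 0, 0], -0.41],
    [[0, 0, 0], [0, 0, 0], -0.41],
  ],
)

```text
time: 8.05
tool_pos: [0.5489, 0.025, 0.0391]
tool_rot: [-0.661, 0.661, 0.251, -0.251]
contact_force: [-1.6, -0.0, 3.7]
gripper_width: 0.705
```

Run:
```python
from h import *
from plant import manip
s=manip.state();f=manip.grab_frame("wrist")
P=cloud(f,f["T_tool_cam"])*1000;W=(P/1000)@pose(s)[:3,:3].T+s["tool_pos"]
m=(W[...,2]>.065)&(W[...,2]<.075)&(abs(P[...,0])<28)&(abs(P[...,2])<28)&(f["range_z"]>0)
p=np.percentile(P[m][:,0],[2,50,98])
r,_,_=parts(f,W,s["tool_pos"],.12);z=np.median(W[r][:,2])
print(s["time"],s["contact_force"],p,z)
if abs(p[1]+24.5)<1 and z<.0455: manip.job_done();print("handed in")
```

```text
8.05 [-1.64494319 -0.04103243  3.74758429] [-27.84787215 -24.54006579 -21.53518482] 0.043900590538378206
the job is handed in; nothing more can be done
handed in
```

I pressed the ejector on the farthest rail with one finger, and the other finger stopped the plaque over the white strip. I handed the job in at about 8 s with both still held.

- **Ejector:** the last check showed the cap top at 43.9 mm, about 8 mm of travel, with a push of about 4 N.
- **Plaque:** it rested against the other finger and had not moved over the last 0.7 s. The finger face stands at about 0.038 to 0.039 m of sled travel, near the middle of the 0.018 to 0.060 m window.
- **Other things:** the jar, vertebra and femur head looked undisturbed in the last wrist view, though I did not measure their positions again. I took no new overall view of the rest of the shelf.
- **Disagreement:** the scene and top cameras differed by about 3 mm on the rail's position. I aligned with the wrist camera instead. No check failed.

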